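# Tighten a vacuum box cover crisscross

## Robot

A 6-joint arm with a two-finger parallel gripper is mounted at the origin on the work surface. World frame = base frame: x ahead of the robot, y to its left, z up, the work surface at z = 0. Lengths are in m, angles in degrees, forces in N, time in s.
With the tool pointing down it reaches from about 0.25 to 0.725 m from the base axis. Payload 9.7 kg.
Tool frame: the origin (TCP) lies at the very end of the fingers, on their centre line; the grasp point (between the pads) lies grasp_offset behind it (grasp_offset is the distance from the TCP to the grasp point, in m); z points along the fingers, y is the line along which they close (so a half turn about z gives the same grasp; the last joint's range is limited). The gripper opens to 85 mm and grips with 20 to 120 N. Pads are 22 mm wide; open, the fingers measure 114 mm over their backs; the gripper's body (76 mm by 85 mm) begins 54 mm behind the grasp point. The pads swing forward as they close: fully open they stand 13 mm farther back than shut.
Start: joints at [-72.536, 4.979, 10.078, 95.1, 0, 90], TCP at [0.165, -0.525, 0.231] pointing down, gripper open.
Joint ranges: [-179.16, 179.16], [-48.56, 103.87], [-65.8, 70.77], [-126.05, 130.52], [-82.76, 87.17], [-180, 180]. Speed limits (degrees/s): [127.2, 127.2, 147.25, 180, 180, 180].

## Interface

Orientations are given as [roll, pitch, yaw] about the fixed x, y, z axes, in that order (R = Rz(yaw) Ry(pitch) Rx(roll)).
In Python, from workcell import get_obs, camera, calibration, job_done, recognise, cut_out, mark_of, grasp_offset gives the robot as it stands.
- The arm moves only by the tool servo_tool, never from a script. Its argument "moves" is a list of rows, each a list of 3 entries, a list of its own where there are three numbers: the turn, a rotation vector about the tool's x, y, z in degrees, then the shift along the tool's x, y, z in m, then the opening in per cent of the stroke, from 0 (shut) to 100 (fully open). In form: [[[ax, ay, az], [x, y, z], claw], ...]. A call has 1 to 12 rows; each row shifts and turns the commanded pose from where the row before left it, along the tool's axes as they then stand; what a row does not reach is not made up. A row lasts 1/10 s, in which the tool goes at most 50 mm and 8.59 degrees, less where a joint would pass 70% of its speed; a pose out of reach is approached as far as the arm can. A call is refused whole if a number of a shift passes 0.05 or a number of a turn 8.59, either way. A call with a gripper value outside its range is refused whole. The fingers move at their own pace and stop on an object; "force" is the grip in N (left out, the last holds). Time passes only in rows, so rows that do not move let the fingers close. It gives the time, the measured TCP pose, the force, the opening and the grip force at its end, in the units of the state.
- get_obs(): the state, without advancing time (a new reading comes with each control period).
- camera(name): name is "scene" or "top" or "wrist"; returns (picture, depth): 480x640x3 uint8, red, green, blue; 480x640 float32, m along the optical axis (not along the pixel's ray), 0 where there is no reading.
- calibration(name): a dict with "camera_matrix" (3x3 intrinsics, pixels), "dist" ([k1, k2, p1, p2, k3] as OpenCV has them; the pictures are not rectified), "R" (3x3) and "t" (3): a world point X has camera coordinates R X + t. Camera axes: x right, y down, z forward; pixel columns grow to the right and rows downward; lengths in m; the calibration is good to about 2 mm. A picture is of the moment at which its call begins: read the wrist's pose just before it. calibration takes no time and is no camera call; for the wrist camera it gives the pose at the moment of the call.
- job_done(): hands the job in; it is judged then, once.
Trained networks look in the newest picture that a camera, given by its name, has taken for a name from the list of things; names that differ only in an ending like _2 or _b are one class to them, and where a whole thing is asked for, a point or a joint stands for the part that bears it (a point fixed in the world has none). Each returns a list of dicts, best first, with "score" (0 to 1); they miss things now and then, are a little off and sometimes report something else, mostly with a low value. They report only what shows in the picture. A call takes as long as a camera call.
- recognise(name, camera): "xyz" ([x, y, z] in m, in the coordinates of the camera as it stood for that picture, good to about 4 mm: the middle of the surface that is visible of it).
- cut_out(name, camera): "mask" (480x640 bool, what is visible of it).
- mark_of(name, camera): "xyz" ([x, y, z] in m, in the coordinates of the camera as it stood for that picture, good to about 4 mm: a listed point, or the origin of a listed thing).
The state is a dict: "time": time; "q": joint angles; "qd": joint speeds; "joint_efforts": joint torques, N m; "ee_pos": TCP position; "tcp_rot": TCP orientation; "wrist_force": force on the tool from outside, world axes, zero at the start; "torque": the same for the moment, N m; "opening": finger opening in m; "grasp_force": force on a finger pad.
Only numpy, scipy, OpenCV 4.12 (cv2) and the standard library are available. Lean on these libraries where they do the work, as an engineer would, in place of code of your own. Each camera call takes 0.05 s, during which the arm holds its last target. There are 200 camera calls.

## Task

The square cover of the vacuum box is held by four black bar knobs that have had their first round and are still a part turn loose. Give each its last bit: turn each of the four clockwise until it is tight at its stop, working crisscross so that the cover is drawn down evenly and flat: after the first knob do the one diagonally opposite before turning the other two, then do that remaining pair.

Things in the scene. Friction and masses are not known exactly. Their poses are not given: they have to be found in the camera images.
- near_left: Black bar knob (all four are alike) at the cover's corner on the robot's side, left (+y). Bar 44 mm long (its x axis), 12 thick (y), 36 tall, turning on a fixed upright axis. Origin on the axis, 13 mm below the bar's top, 23 above its underside, 95 above the bench; below the bar a round foot, 26 mm across, 5 high. It never rises or falls, needs 0.1 N m to turn and stays where left.
- far_right: Like near_left, at the far right (-y) corner. All turn clockwise, seen from above, to tighten and start 57 to 75 degrees short. Tight is a firm stop: the bar then lies along the line through the near and the far knob of its own side, its x axis pointing from near to far.
- near_right: Like near_left, at the near right (-y) corner. The knobs stand in a 130 mm square on a 180 mm square aluminium cover with a clear window, on a 200 mm dark steel box that is fixed to the bench and turned up to 20 degrees. The cover's top is 60 mm above the bench. Under each knob a steel washer, 32 mm across and 6 thick, comes down 4 mm onto the cover as the knob tightens.
- far_left: Like near_left, at the far left (+y) corner. A fifth, similar black bar knob, on the low plate of the fixture with the red lever and grey mesh dome, does not belong to the cover.

How it is judged (in metres and radians):
On the way:
1. two diagonally opposite knobs are tight (within 12 degrees of the stop) while the other two are still loose (more than 40 degrees to go) (((y of far_left in the frame of near_left above -0.027 m and y of near_right in the frame of far_right below 0.027 m and y of far_right in the frame of near_right below -0.0836 m and y of near_left in the frame of far_left above 0.0836 m) or (y of far_right in the frame of near_right above -0.027 m and y of near_left in the frame of far_left below 0.027 m and y of far_left in the frame of near_left below -0.0836 m and y of near_right in the frame of far_right above 0.0836 m))), for 0.2 s.
At the end, for the whole second after the job is handed in: All four bar knobs of the cover are turned clockwise to within 12 degrees of the stop, each bar lying along the line through the near and far knob of its side (y of far_left in the frame of near_left above -0.027 m and y of near_right in the frame of far_right below 0.027 m and y of far_right in the frame of near_right above -0.027 m and y of near_left in the frame of far_left below 0.027 m); the robot touches nothing.
It also fails if it takes over 64 s, if anything falls off the work surface, if the arm or the gripper's body presses on something with over 40 N, if the wrist force passes 120 N, or if a joint passes its speed limit or range.

## Working session

There is one attempt and no reset: what is moved stays moved. The work goes in short steps, Python scripts to look and compute and a tool call to move; the robot and the scene stay as the last step left them, time stands still between calls to the robot, and variables do not carry over. Pictures are saved under pics/ and viewed, at most 10 in all, crops included, and the job is handed in when it is done.

Besides the shell and the picture viewer there is one more tool, called as name(argument=value, ...), one argument or row to a line, values as JSON. servo_tool: Moves the arm, as the interface text tells. Its arguments: {"type":"object","properties":{"moves":{"type":"array"},"force":{"type":"number"}},"required":["moves"]}

```bash
mkdir -p pics; cat > h.py <<'E'
import numpy as np, cv2
from workcell import *
def w(p,c):
    k=calibration(c); return np.array(k["R"]).T@(np.array(p)-np.array(k["t"]))
def world_depth(cam,d):
    k=calibration(cam);K=np.array(k["camera_matrix"],float);dist=np.array(k["dist"],float)
    v,u=np.mgrid[0:480,0:640]
    n=cv2.undistortPoints(np.stack([u,v],-1).reshape(-1,1,2).astype(float),K,dist).reshape(480,640,2)
    P=np.dstack([n[...,0]*d,n[...,1]*d,d]).reshape(-1,3)
    return ((P-np.array(k["t"]))@np.array(k["R"])).reshape(480,640,3)
E
python3 - <<'E'
from h import *
o=get_obs();print({k:np.round(v,3).tolist() for k,v in o.items()},grasp_offset)
for c in("top","scene"):
    p,d=camera(c);cv2.imwrite(f"pics/{c}0.png",p[...,::-1]);np.save(f"{c}0.npy",d)
    for n in("near_left","far_right"):
        for r in mark_of(n,c):print(c,n,round(r["score"],2),np.round(w(r["xyz"],c),3))
E
```

```text
{'time': 0.0, 'q': [-72.536, 5.012, 10.033, 95.101, 0.001, 90.001], 'qd': [0.071, -0.1, -0.046, 0.011, -0.131, 0.009], 'joint_efforts': [0.0, -52.039, 46.48, 0.016, -0.0, -0.0], 'ee_pos': [0.165, -0.524, 0.231], 'tcp_rot': [-179.92, -0.001, 17.463], 'wrist_force': [-0.199, -0.692, -0.174], 'torque': [0.036, 0.01, 0.005], 'grasp_force': 0.0, 'opening': 0.085} 0.0187
top near_left 0.78 [0.515 0.086 0.095]
top far_right 0.83 [ 0.638 -0.052  0.099]
scene near_left 0.71 [0.515 0.085 0.096]
scene far_right 0.94 [ 0.635 -0.054  0.097]
scene far_right 0.47 [0.516 0.084 0.097]
```

View pics/top0.png

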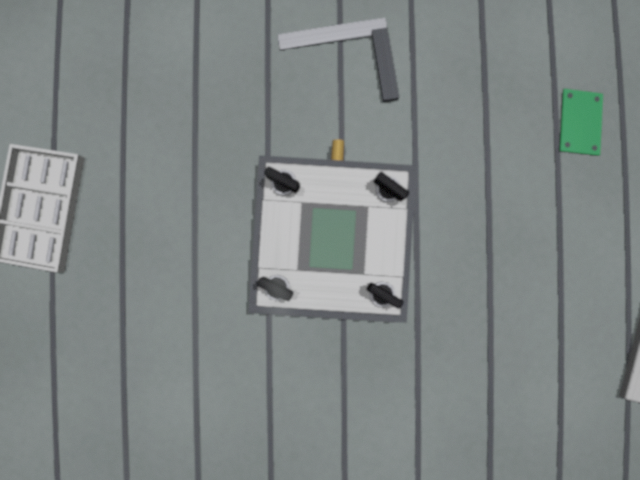

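View pics/scene0.png

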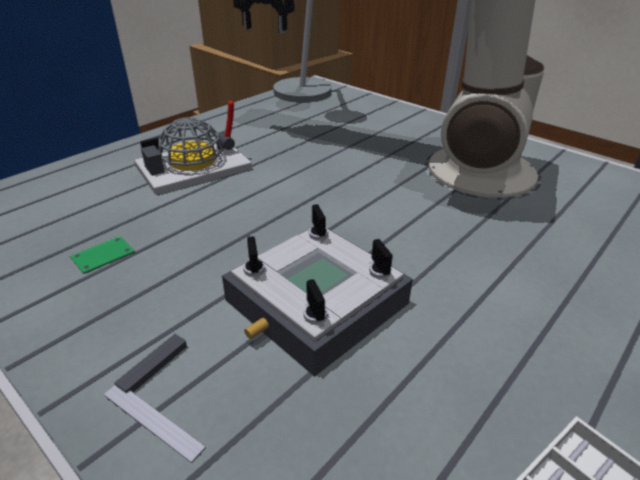

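The top picture shows the box: far_left (281,180), far_right (391,186), near_left (275,289), near_right (384,295), with robot side down. The scene view agrees, and the fifth knob sits apart by the dome. Next I measure the bars from depth.

```bash
python3 - <<'E'
from h import *
for c in("top","scene"):
    W=world_depth(c,np.load(f"{c}0.npy"))
    m=(W[...,2]>.085)&(W[...,2]<.125)&(W[...,0]>.45)&(W[...,0]<.72)&(abs(W[...,1])<.15)
    P=W[m]; a=np.array([.515,.086]);b=np.array([.637,-.053]);mid=(a+b)/2;d=(b-a)/2;e=np.array([-d[1],d[0]])
    print("side dir",np.degrees(np.arctan2(*( (d+e))[::-1])), np.linalg.norm(d+e))
    for n,q in dict(NL=a,FR=b,FL=mid+e,NR=mid-e).items():
        S=P[np.linalg.norm(P[:,:2]-q,axis=1)<.04]; T=S[S[:,2]>np.percentile(S[:,2],90)-.006]
        (x,y),sz,an=cv2.minAreaRect((T[:,:2]*1000).astype(np.float32))
        C=np.cov(T[:,:2].T);v=np.linalg.eigh(C)[1][:,1]
        print(c,n,len(S),np.round(q,3),"mean",np.round(T.mean(0),3),"rect",x,y,sz,an,"pca",np.degrees(np.arctan2(v[1],v[0]))%180)
E
```

```text
side dir -3.7266449232392604 0.13077652694577876
top NL 419 [0.515 0.086] mean [0.516 0.083 0.108] rect 515.7113037109375 83.66445922851562 (43.298011779785156, 12.024840354919434) 62.229373931884766 pca 62.523638310326234
top FR 458 [ 0.637 -0.053] mean [ 0.635 -0.055  0.108] rect 635.47998046875 -54.978755950927734 (42.953983306884766, 12.462912559509277) 53.885284423828125 pca 52.80356689742192
top FL 447 [0.646 0.078] mean [0.645 0.074 0.108] rect 645.3287353515625 74.23170471191406 (44.382041931152344, 12.230462074279785) 61.484779357910156 pca 61.48979791332863
top NR 390 [ 0.507 -0.044] mean [ 0.506 -0.045  0.108] rect 505.990966796875 -45.740684509277344 (43.66647720336914, 12.031968116760254) 57.09474182128906 pca 57.15645686570845
side dir -3.7266449232392604 0.13077652694577876
scene NL 402 [0.515 0.086] mean [0.519 0.088 0.106] rect 517.3160400390625 86.69123077392578 (45.0897216796875, 12.678260803222656) 63.305206298828125 pca 64.0462352907637
scene FR 264 [ 0.637 -0.053] mean [ 0.638 -0.049  0.107] rect 636.7527465820312 -51.72653579711914 (44.795658111572266, 11.80598258972168) 53.680599212646484 pca 53.960752889940615
scene FL 442 [0.646 0.078] mean [0.648 0.079 0.107] rect 645.60791015625 77.3095703125 (44.81330490112305, 12.315323829650879) 61.43513870239258 pca 62.19870835211274
scene NR 264 [ 0.507 -0.044] mean [ 0.51  -0.04   0.106] rect 507.26165771484375 -42.89337921142578 (45.34672164916992, 12.05407428741455) 59.372093200683594 pca 59.543365613180406
```

servo_tool(
  moves=[
    [[0,0,0],[0.03,-0.015,0],100],
    [[0,0,0],[0.04,-0.021,0],60],
    [[0,0,0],[0.04,-0.021,0],60],
    [[0,0,0],[0.04,-0.021,0],60],
    [[0,0,0],[0.04,-0.021,0],60],
    [[0,0,0],[0.04,-0.021,0],60],
    [[0,0,0],[0.04,-0.021,0],60],
    [[0,0,0],[0.04,-0.021,0],60],
    [[0,0,0],[0.04,-0.021,0],60],
    [[0,0,0],[0.04,-0.021,0],60],
    [[0,0,0],[0.04,-0.021,0],60],
    [[0,0,0],[0.03,-0.015,0],60],
  ],
  force=60,
)

```text
time: 1.5
ee_pos: [0.5333, -0.1555, 0.2311]
tcp_rot: [-180.0, -0.0, 17.5]
wrist_force: [-0.5, -0.3, 0.7]
opening: 0.0511
grasp_force: 0.0
```

```bash
python3 - <<'E'
from h import *
o=get_obs();print({k:np.round(o[k],3).tolist() for k in("time","q","ee_pos","tcp_rot","opening")})
E
```

```text
{'time': 1.5, 'q': [-16.263, 5.732, 10.873, 95.137, 0.012, 146.2], 'ee_pos': [0.533, -0.155, 0.231], 'tcp_rot': [-179.992, -0.011, 17.537], 'opening': 0.051}
```

servo_tool(
  moves=[
    [[0,0,-8.5],[0,0,0],60],
    [[0,0,-8.5],[0,0,0],60],
    [[0,0,-8.5],[0,0,0],60],
    [[0,0,-8.5],[0,0,0],60],
    [[0,0,-8.5],[0,0,0],60],
    [[0,0,-8.5],[0,0,0],60],
    [[0,0,-8.5],[0,0,0],60],
    [[0,0,-8.5],[0,0,0],60],
    [[0,0,-8.5],[0,0,0],60],
    [[0,0,-8.5],[0,0,0],60],
    [[0,0,-8.5],[0,0,0],60],
    [[0,0,-8.5],[0,0,0],60],
  ],
)

```text
time: 2.7
ee_pos: [0.5318, -0.1577, 0.2312]
tcp_rot: [-180.0, -0.0, 119.8]
wrist_force: [0.9, -0.7, -0.5]
opening: 0.0512
grasp_force: 0.0
```

servo_tool(
  moves=[
    [[0,0,-8.5],[0,0,0],60],
    [[0,0,-8.5],[0,0,0],60],
    [[0,0,-8.5],[0,0,0],60],
    [[0,0,-8.5],[0,0,0],60],
    [[0,0,-8.5],[0,0,0],60],
    [[0,0,-8.5],[0,0,0],60],
    [[0,0,-8.5],[0,0,0],60],
    [[0,0,-8.5],[0,0,0],60],
    [[0,0,-8.5],[0,0,0],60],
    [[0,0,-8.5],[0,0,0],60],
    [[0,0,-8.5],[0,0,0],60],
    [[0,0,-8.5],[0,0,0],60],
  ],
)

```text
time: 3.9
ee_pos: [0.5318, -0.1576, 0.2312]
tcp_rot: [180.0, -0.0, -138.2]
wrist_force: [1.2, 0.1, -0.6]
opening: 0.0513
grasp_force: 0.0
```

servo_tool(
  moves=[
    [[0,0,-8.5],[0,0,0],60],
    [[0,0,-3.0],[0,0,0],60],
    [[0,0,0],[0,0,0],60],
  ],
)

```text
time: 4.2
ee_pos: [0.5318, -0.1576, 0.2312]
tcp_rot: [180.0, -0.0, -127.0]
wrist_force: [-1.2, 0.6, 0.7]
opening: 0.0513
grasp_force: 0.0
```

```bash
cat > look.py <<'E'
from h import *
import sys
# python3 look.py NAME x y : bar centre/angle near (x,y) from the wrist depth, and moves in tool axes
o=get_obs();print({k:np.round(o[k],3).tolist() for k in("time","q","ee_pos","tcp_rot","opening","wrist_force")})
p,d=camera("wrist");cv2.imwrite(f"pics/w_{sys.argv[1]}.png",p[...,::-1])
W=world_depth("wrist",d)
KN=dict(NL=(.5165,.085),FR=(.636,-.0535),FL=(.6455,.0755),NR=(.5065,-.0445))
R=cv2.Rodrigues(np.zeros(3))[0]
from scipy.spatial.transform import Rotation as Ro
R=Ro.from_euler("xyz",o["tcp_rot"],degrees=True).as_matrix()
for n,q in KN.items():
    m=(d>0)&(W[...,2]>.102)&(W[...,2]<.118)&(np.linalg.norm(W[...,:2]-np.array(q),axis=2)<.035)
    if m.sum()<60: print(n,"pts",m.sum());continue
    T=W[m]
    r=cv2.minAreaRect((T[:,:2]*1000).astype(np.float32));v=np.linalg.eigh(np.cov(T[:,:2].T))[1][:,1]
    c=np.array([*r[0],0])/1000; dl=R.T@(np.r_[c[:2],.0763]-o["ee_pos"])
    print(n,m.sum(),np.round(c[:2],4),"size",np.round(r[1],1),"ang",round(np.degrees(np.arctan2(v[1],v[0]))%180,1),"tool delta",np.round(dl,4),"mean z",round(T[:,2].mean(),4))
E
python3 look.py a
```

```text
{'time': 4.2, 'q': [-16.51, 5.635, 10.777, 95.15, -0.001, -69.509], 'ee_pos': [0.532, -0.158, 0.231], 'tcp_rot': [179.993, -0.003, -127.0], 'opening': 0.051, 'wrist_force': [-1.224, 0.573, 0.719]}
NL pts 39
FR 545 [ 0.6316 -0.0609] size [34.7 11.6] ang 55.6 tool delta [-0.1373 -0.0215  0.1549] mean z 0.1059
FL pts 0
NR 356 [ 0.5008 -0.0538] size [28.1 11.1] ang 73.2 tool delta [-0.0643  0.0872  0.1549] mean z 0.1061
```

servo_tool(
  moves=[
    [[0,0,0],[-0.036,-0.005,0.01],60],
    [[0,0,0],[-0.036,-0.005,0.01],60],
    [[0,0,0],[-0.036,-0.005,0],60],
    [[0,0,0],[-0.037,-0.005,0],60],
    [[0,0,0],[0,0,0],60],
    [[0,0,0],[0,0,0],60],
  ],
)

```text
time: 4.85
ee_pos: [0.6353, -0.0533, 0.2106]
tcp_rot: [179.9, -0.0, -127.0]
wrist_force: [0.3, -0.3, 1.2]
opening: 0.0515
grasp_force: 0.0
```

```bash
python3 look.py b
```

```text
{'time': 4.85, 'q': [-4.793, 17.162, 21.86, 94.768, -0.009, -57.75], 'ee_pos': [0.635, -0.053, 0.211], 'tcp_rot': [179.946, -0.045, -127.043], 'opening': 0.051, 'wrist_force': [0.281, -0.28, 1.174]}
NL 1165 [0.5147 0.0814] size [43.8 12.6] ang 62.6 tool delta [-0.0349  0.1773  0.1344] mean z 0.1063
FR 1275 [ 0.634  -0.0575] size [43.1 12. ] ang 54.1 tool delta [ 0.004  -0.0015  0.1343] mean z 0.1066
FL pts 0
NR 1597 [ 0.5053 -0.0473] size [44.2 12.4] ang 58.9 tool delta [0.0734 0.1072 0.1344] mean z 0.1065
```

View pics/w_b.png

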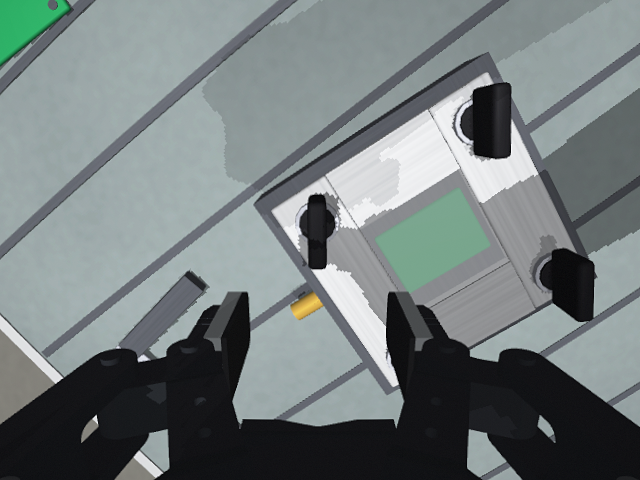

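FR's bar is at (317,230), in line with the mid-column between the fingers (~317). I descend and grip it.

servo_tool(
  moves=[
    [[0,0,-1],[0.002,-0.001,0.03],60],
    [[0,0,0],[0,0,0.04],60],
    [[0,0,0],[0,0,0.04],60],
    [[0,0,0],[0,0,0.024],60],
    [[0,0,0],[0,0,0],60],
    [[0,0,0],[0,0,0],0],
    [[0,0,0],[0,0,0],0],
    [[0,0,0],[0,0,0],0],
    [[0,0,0],[0,0,0],0],
    [[0,0,0],[0,0,0],0],
    [[0,0,0],[0,0,0],0],
  ],
)

```text
time: 6.0
ee_pos: [0.6344, -0.0556, 0.0799]
tcp_rot: [-180.0, 0.1, -126.0]
wrist_force: [-8.2, 3.0, 9.7]
opening: 0.0108
grasp_force: 60.3
```

servo_tool(
  moves=[
    [[0,0,6],[0,0,0],0],
    [[0,0,7],[0,0,0],0],
    [[0,0,7],[0,0,0],0],
    [[0,0,7],[0,0,0],0],
    [[0,0,7],[0,0,0],0],
    [[0,0,7],[0,0,0],0],
    [[0,0,6],[0,0,0],0],
    [[0,0,5],[0,0,0],0],
    [[0,0,3],[0,0,0],0],
    [[0,0,2],[0,0,0],0],
    [[0,0,0],[0,0,0],0],
    [[0,0,0],[0,0,0],0],
  ],
)

```text
time: 7.2
ee_pos: [0.634, -0.0548, 0.0799]
tcp_rot: [179.9, -0.0, 177.0]
wrist_force: [-11.3, 7.2, 10.0]
opening: 0.0114
grasp_force: 60.4
```

```bash
python3 -c "
from h import *
o=get_obs();print({k:np.round(o[k],3).tolist() for k in('time','q','ee_pos','tcp_rot','wrist_force','torque','opening')})"
```

```text
{'time': 7.2, 'q': [-4.995, 16.474, 6.574, 80.111, 0.129, -2.009], 'ee_pos': [0.634, -0.055, 0.08], 'tcp_rot': [179.871, -0.007, 177.014], 'wrist_force': [-11.264, 7.163, 9.979], 'torque': [1.409, 2.152, -0.057], 'opening': 0.011}
```

servo_tool(
  moves=[
    [[0,0,2],[0,0,0],0],
    [[0,0,2],[0,0,0],0],
    [[0,0,0],[0,0,0],0],
  ],
)

```text
time: 7.5
ee_pos: [0.634, -0.0547, 0.0799]
tcp_rot: [179.9, -0.0, 173.0]
wrist_force: [-12.6, 6.8, 10.4]
opening: 0.0113
grasp_force: 64.2
```

```bash
python3 -c "
from h import *
o=get_obs();print({k:np.round(o[k],3).tolist() for k in('time','q','ee_pos','tcp_rot','wrist_force','torque','opening')})"
```

```text
{'time': 7.5, 'q': [-4.987, 16.474, 6.575, 80.113, 0.116, 1.965], 'ee_pos': [0.634, -0.055, 0.08], 'tcp_rot': [179.885, -0.015, 173.048], 'wrist_force': [-12.627, 6.771, 10.382], 'torque': [1.394, 2.205, 1.135], 'opening': 0.011}
```

servo_tool(
  moves=[
    [[0,0,-2],[0,0,0],60],
    [[0,0,0],[0,0,0],60],
    [[0,0,0],[0,0,0],60],
    [[0,0,0],[0,0,0],60],
    [[0,0,0],[0,0,-0.03],60],
    [[0,0,0],[0,0,-0.045],60],
    [[0,0,0],[0,0,-0.045],60],
    [[0,0,0],[0.03,0.03,0],60],
    [[0,0,0],[0.035,0.031,0],60],
    [[0,0,0],[0.035,0.031,0],60],
    [[0,0,0],[0.035,0.031,0],60],
    [[0,0,-5.5],[0,0,0],60],
  ],
)

```text
time: 8.7
ee_pos: [0.5083, 0.081, 0.1983]
tcp_rot: [179.9, 0.0, -179.4]
wrist_force: [0.7, 0.3, 0.4]
opening: 0.0511
grasp_force: 0.0
```

servo_tool(
  moves=[
    [[0,0,-8],[0,0,0],60],
    [[0,0,-8],[0,0,0],60],
    [[0,0,-8],[0,0,0],60],
    [[0,0,-8],[0,0,0],60],
    [[0,0,-8],[0,0,0],60],
    [[0,0,-8],[0,0,0],60],
    [[0,0,-8],[0,0,0],60],
    [[0,0,-6],[0,0,0],60],
    [[0,0,0],[0,0,0],60],
  ],
)

```text
time: 9.6
ee_pos: [0.5111, 0.0781, 0.1975]
tcp_rot: [-180.0, 0.0, -117.5]
wrist_force: [0.6, 0.3, 0.4]
opening: 0.0508
grasp_force: 0.0
```

```bash
python3 look.py c; python3 - <<'E'
from h import *
p,d=camera("top");W=world_depth("top",d)
for n,q in dict(NL=(.5165,.085),FR=(.636,-.0535),FL=(.6455,.0755),NR=(.5065,-.0445)).items():
    m=(d>0)&(W[...,2]>.102)&(W[...,2]<.118)&(np.linalg.norm(W[...,:2]-np.array(q),axis=2)<.035)
    if m.sum()>60:print(n,cv2.minAreaRect((W[m][:,:2]*1000).astype(np.float32)))
E
```

```text
{'time': 9.6, 'q': [8.69, -0.139, 1.028, 91.153, -0.0, -53.821], 'ee_pos': [0.511, 0.078, 0.197], 'tcp_rot': [-179.989, 0.008, -117.489], 'opening': 0.051, 'wrist_force': [0.594, 0.263, 0.393]}
NL 1370 [0.5142 0.0823] size [43.7 12. ] ang 62.4 tool delta [-0.0052 -0.0008  0.1212] mean z 0.1061
FR 1373 [ 0.633 -0.056] size [12.5 43.3] ang 177.8 tool delta [ 0.0627 -0.17    0.1212] mean z 0.106
FL 1103 [0.6433 0.0734] size [44.7 12.5] ang 65.0 tool delta [-0.0568 -0.1194  0.1212] mean z 0.1057
NR 1916 [ 0.5044 -0.046 ] size [43.1 12.4] ang 58.1 tool delta [ 0.1132 -0.0513  0.1212] mean z 0.1062
FR ((636.1175537109375, -54.905582427978516), (12.01640796661377, 44.2026252746582), 88.50688934326172)
FL ((647.72998046875, 78.4225082397461), (34.450225830078125, 12.0467529296875), 62.17510986328125)
NR ((505.87005615234375, -45.81257629394531), (43.67826843261719, 12.173731803894043), 56.86125183105469)
```

servo_tool(
  moves=[
    [[0,0,0],[-0.006,-0.001,0.02],60],
    [[0,0,0],[0,0,0.04],60],
    [[0,0,0],[0,0,0.04],60],
    [[0,0,0],[0,0,0.019],60],
    [[0,0,0],[0,0,0],60],
    [[0,0,0],[0,0,0],0],
    [[0,0,0],[0,0,0],0],
    [[0,0,0],[0,0,0],0],
    [[0,0,0],[0,0,0],0],
    [[0,0,0],[0,0,0],0],
    [[0,0,0],[0,0,0],0],
  ],
)

```text
time: 10.8
ee_pos: [0.5145, 0.0838, 0.0802]
tcp_rot: [180.0, 0.1, -117.5]
wrist_force: [-8.6, 3.2, 9.0]
opening: 0.0113
grasp_force: 59.8
```

servo_tool(
  moves=[
    [[0,0,6],[0,0,0],0],
    [[0,0,7],[0,0,0],0],
    [[0,0,7],[0,0,0],0],
    [[0,0,7],[0,0,0],0],
    [[0,0,7],[0,0,0],0],
    [[0,0,7],[0,0,0],0],
    [[0,0,7],[0,0,0],0],
    [[0,0,7],[0,0,0],0],
    [[0,0,6],[0,0,0],0],
    [[0,0,5],[0,0,0],0],
    [[0,0,2],[0,0,0],0],
    [[0,0,0],[0,0,0],0],
  ],
)

```text
time: 12.0
ee_pos: [0.5142, 0.0843, 0.0802]
tcp_rot: [179.9, -0.0, 174.5]
wrist_force: [-9.1, 5.4, 8.6]
opening: 0.0112
grasp_force: 60.1
```

```bash
python3 -c "
from h import *
o=get_obs();print({k:np.round(o[k],3).tolist() for k in('time','q','ee_pos','tcp_rot','wrist_force','torque','opening')})"
```

```text
{'time': 12.0, 'q': [9.229, 0.768, -11.007, 78.2, 0.14, 14.761], 'ee_pos': [0.514, 0.084, 0.08], 'tcp_rot': [179.858, -0.011, 174.469], 'wrist_force': [-9.074, 5.443, 8.598], 'torque': [1.096, 1.718, 0.548], 'opening': 0.011}
```

servo_tool(
  moves=[
    [[0,0,2],[0,0,0],0],
    [[0,0,0],[0,0,0],0],
    [[0,0,0],[0,0,0],60],
    [[0,0,0],[0,0,0],60],
    [[0,0,0],[0,0,0],60],
    [[0,0,0],[0,0,-0.03],60],
    [[0,0,0],[0,0,-0.045],60],
    [[0,0,0],[0,0,-0.045],60],
    [[0,0,0],[-0.002,-0.03,0],60],
    [[0,0,0],[-0.002,-0.033,0],60],
    [[0,0,0],[-0.002,-0.033,0],60],
    [[0,0,0],[-0.002,-0.033,0],60],
  ],
)

```text
time: 13.2
ee_pos: [0.5056, -0.0472, 0.1986]
tcp_rot: [-180.0, 0.0, 172.5]
wrist_force: [0.5, 0.9, -0.9]
opening: 0.0509
grasp_force: 0.0
```

servo_tool(
  moves=[
    [[0,0,-8],[0,0,0],60],
    [[0,0,-8],[0,0,0],60],
    [[0,0,-8],[0,0,0],60],
    [[0,0,-8],[0,0,0],60],
    [[0,0,-8],[0,0,0],60],
    [[0,0,-8],[0,0,0],60],
    [[0,0,-8],[0,0,0],60],
    [[0,0,-8],[0,0,0],60],
    [[0,0,-1],[0,0,0],60],
    [[0,0,0],[0,0,0],60],
  ],
)

```text
time: 14.2
ee_pos: [0.5058, -0.046, 0.1983]
tcp_rot: [-180.0, 0.0, -122.7]
wrist_force: [0.5, -0.3, 0.5]
opening: 0.0514
grasp_force: 0.0
```

```bash
python3 look.py d; python3 - <<'E'
from h import *
p,d=camera("top");W=world_depth("top",d)
for n,q in dict(NL=(.5165,.085),FR=(.636,-.0535),FL=(.6455,.0755),NR=(.5065,-.0445)).items():
    m=(d>0)&(W[...,2]>.102)&(W[...,2]<.118)&(np.linalg.norm(W[...,:2]-np.array(q),axis=2)<.035)
    if m.sum()>60:print(n,cv2.minAreaRect((W[m][:,:2]*1000).astype(np.float32)))
E
```

```text
{'time': 14.2, 'q': [-5.191, -1.372, -0.094, 91.273, -0.002, -62.464], 'ee_pos': [0.506, -0.046, 0.198], 'tcp_rot': [-179.995, 0.0, -122.728], 'opening': 0.051, 'wrist_force': [0.479, -0.342, 0.491]}
NL 331 [0.5274 0.0781] size [16.4 14. ] ang 2.4 tool delta [-0.1161  0.0489  0.122 ] mean z 0.1055
FR 1045 [ 0.6338 -0.0562] size [12.4 44. ] ang 173.1 tool delta [-0.0607 -0.1132  0.122 ] mean z 0.1058
FL pts 0
NR 1386 [ 0.5047 -0.0473] size [43.1 12. ] ang 58.8 tool delta [0.0017 0.0002 0.122 ] mean z 0.1061
NL ((515.9226684570312, 83.63560485839844), (12.084779739379883, 43.38395309448242), 85.74549102783203)
FR ((635.7770385742188, -54.87038040161133), (12.033049583435059, 44.63477325439453), 87.92662048339844)
FL ((645.3408203125, 74.28937530517578), (44.49785232543945, 12.134041786193848), 61.66094207763672)
NR ((514.7923583984375, -31.728321075439453), (10.775960922241211, 11.864361763000488), 60.07588577270508)
```

servo_tool(
  moves=[
    [[0,0,0],[0.001,0.001,0.02],60],
    [[0,0,0],[0,0,0.04],60],
    [[0,0,0],[0,0,0.04],60],
    [[0,0,0],[0,0,0.02],60],
    [[0,0,0],[0,0,0],60],
    [[0,0,0],[0,0,0],0],
    [[0,0,0],[0,0,0],0],
    [[0,0,0],[0,0,0],0],
    [[0,0,0],[0,0,0],0],
    [[0,0,0],[0,0,0],0],
    [[0,0,0],[0,0,0],0],
  ],
)

```text
time: 15.4
ee_pos: [0.505, -0.046, 0.0802]
tcp_rot: [-179.9, 0.1, -122.5]
wrist_force: [-2.1, 1.2, 6.1]
opening: 0.0112
grasp_force: 58.9
```

servo_tool(
  moves=[
    [[0,0,6],[0,0,0],0],
    [[0,0,7],[0,0,0],0],
    [[0,0,7],[0,0,0],0],
    [[0,0,7],[0,0,0],0],
    [[0,0,7],[0,0,0],0],
    [[0,0,7],[0,0,0],0],
    [[0,0,7],[0,0,0],0],
    [[0,0,6],[0,0,0],0],
    [[0,0,6],[0,0,0],0],
    [[0,0,3],[0,0,0],0],
    [[0,0,1],[0,0,0],0],
    [[0,0,0],[0,0,0],0],
  ],
)

```text
time: 16.6
ee_pos: [0.5047, -0.0454, 0.0802]
tcp_rot: [179.9, 0.1, 173.5]
wrist_force: [-4.9, 5.8, 8.0]
opening: 0.0107
grasp_force: 61.9
```

```bash
python3 -c "
from h import *
o=get_obs();print({k:np.round(o[k],3).tolist() for k in('time','q','ee_pos','tcp_rot','wrist_force','torque','opening')})"
```

```text
{'time': 16.6, 'q': [-5.185, -1.254, -13.027, 78.143, 0.085, 1.297], 'ee_pos': [0.505, -0.045, 0.08], 'tcp_rot': [179.913, 0.082, 173.519], 'wrist_force': [-4.863, 5.82, 7.973], 'torque': [0.808, 0.971, 0.928], 'opening': 0.011}
```

servo_tool(
  moves=[
    [[0,0,1],[0,0,0],0],
    [[0,0,0],[0,0,0],60],
    [[0,0,0],[0,0,0],60],
    [[0,0,0],[0,0,0],60],
    [[0,0,0],[0,0,-0.03],60],
    [[0,0,0],[0,0,-0.045],60],
    [[0,0,0],[0,0,-0.045],60],
    [[0,0,0],[-0.025,0.027,0],60],
    [[0,0,0],[-0.025,0.027,0],60],
    [[0,0,0],[-0.025,0.027,0],60],
    [[0,0,0],[-0.025,0.027,0],60],
    [[0,0,0],[-0.025,0.027,0],60],
  ],
)

```text
time: 17.8
ee_pos: [0.6471, 0.0722, 0.1982]
tcp_rot: [-180.0, 0.0, 172.5]
wrist_force: [0.5, -0.8, 0.5]
opening: 0.0511
grasp_force: 0.0
```

servo_tool(
  moves=[
    [[0,0,-8],[0,0,0],60],
    [[0,0,-8],[0,0,0],60],
    [[0,0,-8],[0,0,0],60],
    [[0,0,-8],[0,0,0],60],
    [[0,0,-8],[0,0,0],60],
    [[0,0,-8],[0,0,0],60],
    [[0,0,-8],[0,0,0],60],
    [[0,0,-8],[0,0,0],60],
    [[0,0,-5],[0,0,0],60],
    [[0,0,0],[0,0,0],60],
  ],
)

```text
time: 18.8
ee_pos: [0.6461, 0.0711, 0.1982]
tcp_rot: [-180.0, -0.0, -118.5]
wrist_force: [-0.9, 0.5, -0.2]
opening: 0.0514
grasp_force: 0.0
```

```bash
python3 look.py e
```

```text
{'time': 18.8, 'q': [6.284, 18.691, 22.394, 93.706, -0.006, -55.238], 'ee_pos': [0.646, 0.071, 0.198], 'tcp_rot': [-180.0, -0.007, -118.478], 'opening': 0.051, 'wrist_force': [-0.851, 0.479, -0.246]}
NL 1582 [0.5147 0.0833] size [12.5 44.2] ang 175.7 tool delta [0.0519 0.1213 0.1219] mean z 0.1062
FR 1984 [ 0.6345 -0.0557] size [12.9 44.1] ang 175.9 tool delta [ 0.117  -0.0503  0.1219] mean z 0.1062
FL 1374 [0.6439 0.0731] size [43.6 11.9] ang 61.4 tool delta [-0.0007  0.0029  0.1219] mean z 0.1062
NR pts 0
```

servo_tool(
  moves=[
    [[0,0,0],[-0.002,0.003,0.02],60],
    [[0,0,0],[0,0,0.04],60],
    [[0,0,0],[0,0,0.04],60],
    [[0,0,0],[0,0,0.02],60],
    [[0,0,0],[0,0,0],60],
    [[0,0,0],[0,0,0],0],
    [[0,0,0],[0,0,0],0],
    [[0,0,0],[0,0,0],0],
    [[0,0,0],[0,0,0],0],
    [[0,0,0],[0,0,0],0],
    [[0,0,0],[0,0,0],0],
  ],
)

```text
time: 19.95
ee_pos: [0.6444, 0.0751, 0.0806]
tcp_rot: [-180.0, 0.1, -118.5]
wrist_force: [-3.9, 1.8, 6.6]
opening: 0.0111
grasp_force: 59.8
```

servo_tool(
  moves=[
    [[0,0,6],[0,0,0],0],
    [[0,0,7],[0,0,0],0],
    [[0,0,7],[0,0,0],0],
    [[0,0,7],[0,0,0],0],
    [[0,0,7],[0,0,0],0],
    [[0,0,7],[0,0,0],0],
    [[0,0,7],[0,0,0],0],
    [[0,0,7],[0,0,0],0],
    [[0,0,6],[0,0,0],0],
    [[0,0,5],[0,0,0],0],
    [[0,0,2],[0,0,0],0],
    [[0,0,0],[0,0,0],0],
  ],
)

```text
time: 21.15
ee_pos: [0.6445, 0.0749, 0.0806]
tcp_rot: [180.0, 0.1, 173.5]
wrist_force: [-5.6, 0.5, 6.3]
opening: 0.0107
grasp_force: 61.9
```

```bash
python3 -c "
from h import *
o=get_obs();print({k:np.round(o[k],3).tolist() for k in('time','q','ee_pos','tcp_rot','wrist_force','torque','opening')})"
```

```text
{'time': 21.15, 'q': [6.618, 18.078, 8.637, 80.455, 0.02, 13.155], 'ee_pos': [0.644, 0.075, 0.081], 'tcp_rot': [179.957, 0.097, 173.463], 'wrist_force': [-5.556, 0.456, 6.35], 'torque': [0.091, 0.908, 0.964], 'opening': 0.011}
```

Tight. I release, rise and back off toward the robot so the top camera can see all four knobs.

servo_tool(
  moves=[
    [[0,0,0],[0,0,0],60],
    [[0,0,0],[0,0,0],60],
    [[0,0,0],[0,0,0],60],
    [[0,0,0],[0,0,-0.03],60],
    [[0,0,0],[0,0,-0.045],60],
    [[0,0,0],[0,0,-0.045],60],
    [[0,0,0],[0.045,0,-0.02],60],
    [[0,0,0],[0.045,0,-0.02],60],
    [[0,0,0],[0.045,0,0],60],
    [[0,0,0],[0.045,0,0],60],
    [[0,0,0],[0.045,0,0],60],
    [[0,0,0],[0,0,0],60],
  ],
)

```text
time: 22.35
ee_pos: [0.417, 0.1002, 0.2397]
tcp_rot: [180.0, 0.1, 173.5]
wrist_force: [1.0, 0.3, 0.8]
opening: 0.0515
grasp_force: 0.0
```

```bash
python3 - <<'E'
from h import *
for c in("top","scene","wrist"):
  p,d=camera(c);W=world_depth(c,d)
  for n,q in dict(NL=(.5155,.0845),FR=(.6355,-.0545),FL=(.645,.075),NR=(.506,-.0455)).items():
    m=(d>0)&(W[...,2]>.102)&(W[...,2]<.118)&(np.linalg.norm(W[...,:2]-np.array(q),axis=2)<.035)
    if m.sum()>60:
      r=cv2.minAreaRect((W[m][:,:2]*1000).astype(np.float32));v=np.linalg.eigh(np.cov(W[m][:,:2].T))[1][:,1]
      print(c,n,np.round(r[0]),np.round(r[1]),round(r[2],1),round(np.degrees(np.arctan(v[1]/v[0])),1))
E
```

```text
top NL [516.  84.] [12. 43.] 85.6 -4.5
top FR [636. -55.] [12. 44.] 88.2 -3.4
top FL [646.  74.] [12. 44.] 86.0 -4.0
top NR [506. -46.] [12. 44.] 84.3 -5.4
scene NL [516.  86.] [13. 44.] 85.1 -5.3
scene FR [637. -52.] [13. 44.] 85.8 -5.0
scene FL [647.  77.] [12. 44.] 85.5 -4.6
scene NR [507. -43.] [13. 44.] 87.7 -4.3
wrist NL [514.  83.] [12. 45.] 85.7 -4.1
wrist FR [616. -57.] [ 6. 11.] 32.4 -51.0
wrist NR [497. -45.] [13. 28.] 85.5 -1.3
```

All four lie along about -4° (within 3°), and the arm is clear.

```bash
python3 -c "
from workcell import *
print(job_done())"
```

```text
the job is handed in; nothing more can be done
None
```

I tightened all four cover knobs to their stops in crisscross order (far_right, near_left, near_right, far_left); at about 22 s the cameras showed each within about 3° of its stop with the arm clear, and I handed the job in, though the hand-in gave no verdict.

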